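# Set out two specimens with their test cassettes

## Task

First stand the two closed, lidded specimen cups upright in the two-bay grey tray, one in each bay. Only when both cups are in the tray, lay one of the two test cassettes flat and centred on the lid of each cup, so that the cassettes lie crosswise to the tray's long direction. Keep the cups upright all the time, and leave the open cup and the loose lid where they are.

Things in the scene. Friction and masses are not known exactly. Their poses are not given: they have to be found in the camera images.
- cup_a: closed specimen cup, clear tapered body with a broad yellow screw lid, standing upright on the work board (top at z = 18 mm), 62 mm high; body 58 mm across at the foot and 62 mm at the top, lid 67 mm across from 45 to 62 mm above the foot, its side straight up to 59 mm and bevelled above, its top flat. Same as the other; 20 to 45 g. Take it by the lid. Origin: centre of its underside, z up; round, so its yaw does not matter
- cup_b: closed specimen cup, clear tapered body with a broad yellow screw lid, standing upright on the work board (top at z = 18 mm), 62 mm high; body 58 mm across at the foot and 62 mm at the top, lid 67 mm across from 45 to 62 mm above the foot, its side straight up to 59 mm and bevelled above, its top flat. Same as the other; 20 to 45 g. Take it by the lid. Origin: centre of its underside, z up; round, so its yaw does not matter
- cassette_a: flat white test cassette with a blue end, 31 x 100 x 5 mm, lying face up on the work board (top at z = 18 mm). Same as the other; 10 to 22 g. Take it by its long edges, 31 mm apart. Origin: centre of its underside; x across its 31 mm width, y along its 100 mm length, z up. It starts with its length within about 0.5 rad of straight away from the robot
- cassette_b: flat white test cassette with a blue end, 31 x 100 x 5 mm, lying face up on the work board (top at z = 18 mm). Same as the other; 10 to 22 g. Take it by its long edges, 31 mm apart. Origin: centre of its underside; x across its 31 mm width, y along its 100 mm length, z up. It starts with its length within about 0.5 rad of straight away from the robot
- carry_tray: low grey tray with two open square bays (dark mat in each), fixed on a flat plywood board that covers the work area (top at z = 18 mm); 100 mm (x) by 202 mm (y, its long direction), plus a flat 19 mm grip lip at each end. Floor 5 mm thick; rims and the 14 mm wide rib between the bays rise 14 mm above the board; bays 88 x 88 mm inside, their centres 102 mm apart. Origin: centre of its underside; z up
- bay_left (a point): centre of the floor of one square bay of the carry tray (the one on the tray's +y side), 5 mm above the work board (z = 23 mm). The bay is 88 x 88 mm inside; axes as the tray's; z up
- bay_right (a point): centre of the floor of one square bay of the carry tray (the one on the tray's -y side), 5 mm above the work board (z = 23 mm). The bay is 88 x 88 mm inside; axes as the tray's; z up
- open_cup: bystander, leave it alone: open specimen cup without lid, clear, 63 mm across, 57 mm high. Origin: centre of its underside
- loose_lid: bystander, leave it alone: a loose yellow lid lying open side up on the board with no cup, 68 mm across, 17 mm high. Origin: centre of its underside
Mind the look-alikes: they are no part of the job. Leave any orange look-alike of the cassette_b alone.

How it is judged:
By the outcome, as a careful person would: the job done as asked, in the order asked, and still so for the second after the job is handed in, with the robot touching nothing.
It also fails if it takes over 109 s, if anything falls off the work surface, if the arm or the gripper's body presses on something with over 40 N, if the wrist force passes 120 N, or if a joint passes its speed limit or range.

## Robot

A 6-joint arm with a two-finger parallel gripper is mounted at the origin on the work surface; the furniture and walls round the work are solid. World frame = base frame: x ahead of the robot, y to its left, z up, the work surface at z = 0. Lengths are in m, angles in rad, forces in N, time in s.
With the tool pointing down it reaches from about 0.275 to 0.725 m from the base axis. Payload 5.6 kg.
Tool frame: the origin (TCP) lies on the centre line of the jaws, within the pads' length; the fingertips stand 14 mm ahead of it and the grasp point (between the pads) lies 5 mm behind it; z points along the fingers, y is the direction in which the jaws open and shut (so a half turn about z gives the same grasp; the last joint's range is limited). The gripper opens to 85 mm and grips with 20 to 120 N. Pads are 22 mm wide; open, the fingers measure 114 mm over their backs; the gripper's body (76 mm by 85 mm) begins 54 mm behind the grasp point. The pads swing forward as they close: fully open they stand 13 mm farther back than shut.
Start: joints at [1.58, 0.255, 0.108, 0, -1.424, -0.285], TCP at [0.15, 0.529, 0.245] pointing down, gripper open.
Joint ranges: [-2.95, 2.95], [-1.21, 1.97], [-1.09, 1.5], [-2.87, 1.71], [-2.94, -0.07], [-3.05, 3.05]. Speed limits (rad/s): [2.57, 2.57, 3.14, 3.14, 3.14, 3.14].

## Interface

Orientations are given as a 3x3 rotation matrix whose columns are the frame's x, y, z axes.
In Python, from bench import bot gives the robot as it stands. Calls block until the motion is done:
- bot.goto(position, orientation): joint-space move of the TCP to a pose.
- bot.movel(position, vel=0.15, rotation=None): straight line of the TCP; rotation=None keeps the orientation; vel is the mean speed in m/s.
- bot.goto_joints(angles): joint-space move.
- bot.command_gripper(opening, force=None): finger opening in m; force is the grip in N (None keeps the last); returns when the fingers have stopped.
- bot.wait(seconds).
- bot.inverse_kinematics(position, orientation): joint angles nearest the present ones, or None.
- bot.camera(name): name is "side" or "top"; returns a dict with "img" (420x560x3 uint8, blue, green, red), "fovy" (degrees; the focal length in pixels is half the picture's height over the tangent of half this angle, whatever the lens; pixels are square), "cx", "cy" (the principal point, pixels), "world_from_camera" (4x4, takes a point from camera to world coordinates). Camera axes: x right, y up, looking along -z (the intrinsics and any distortion apply to the point x, -y, -z); pixel columns grow to the right and rows downward; lengths in m; the calibration is good to about 2 mm. A picture is of the moment at which its call begins. There is no depth.
A pose or a line that the arm cannot do raises bot.PlanningError and nothing moves.
- bot.job_done(): hands the job in, once; it reports no verdict.
Readings, each from a call of its own:
- bot.read_time_s(): time.
- bot.read_joints(): joint angles.
- bot.read_qd(): joint speeds.
- bot.read_joint_efforts(): joint torques, N m.
- bot.read_position(): TCP position.
- bot.read_orientation(): TCP orientation.
- bot.read_ft_force(): force on the tool from outside, world axes, zero at the start.
- bot.read_wrist_torque(): the same for the moment, N m.
- bot.read_gripper_width(): finger opening in m.
Only numpy, scipy, OpenCV 4.12 (cv2) and the standard library are available. Lean on these libraries where they do the work, as an engineer would, in place of code of your own. Each camera call takes 0.05 s, during which the arm holds its last target. There are 200 camera calls.

## Working session

There is one attempt and no reset: what is moved stays moved. The work goes in short steps, each a Python script; the robot and the scene stay as the last script left them, time stands still between calls to the robot, and variables do not carry over. Pictures are saved under pics/ and viewed, about 12 in all and at most 16, crops included, and the job is handed in when it is done.

```bash
ls; mkdir -p pics
python3 - <<'E'
from bench import bot
import cv2,numpy as np
np.set_printoptions(precision=4,suppress=True)
for n in("top","side"):
    c=bot.camera(n); cv2.imwrite(f"pics/{n}0.png",c["img"]); print(n,[ (k,v) for k,v in c.items() if k!="img"])
print(bot.read_time_s(),bot.read_orientation())
E
```

```text
pics
top [('fovy', 54.34888044563314), ('cx', 270.38898627039504), ('cy', 212.4239029866034), ('world_from_camera', array([[-0.0019,  0.9883, -0.1525,  0.2737],
       [-0.9999, -0.0044, -0.0158,  0.0286],
       [-0.0163,  0.1524,  0.9882,  1.2834],
       [ 0.    ,  0.    ,  0.    ,  1.    ]]))]
side [('fovy', 52.10548817781296), ('cx', 287.8515705771274), ('cy', 211.01314894320197), ('world_from_camera', array([[ 0.9297,  0.1973, -0.311 ,  0.0618],
       [-0.3682,  0.4735, -0.8001, -0.9292],
       [-0.0106,  0.8584,  0.5129,  0.6633],
       [ 0.    ,  0.    ,  0.    ,  1.    ]]))]
0.1 [[ 0.9622 -0.2724 -0.0004]
 [-0.2724 -0.9622 -0.0015]
 [ 0.      0.0016 -1.    ]]
```

View pics/top0.png

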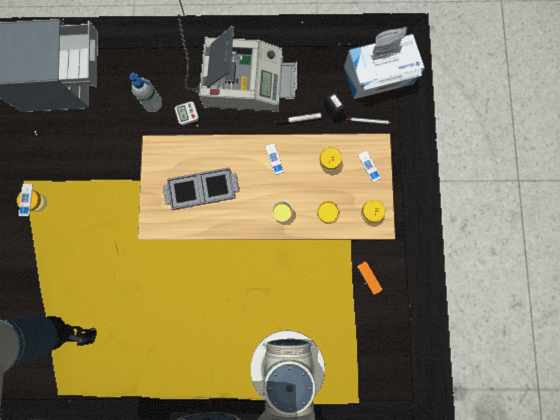

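View pics/side0.png

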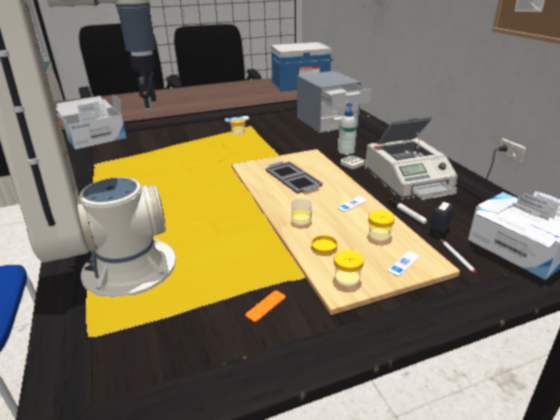

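Candidates in the top view:
- **Closed cups:** yellow lids at (331,158) and (374,211). The loose lid is at (328,212), the open cup at (283,212), and a far cup+cassette at (28,200). I choose the first two, because the side view shows bodies under them at (381,226) and (348,268).
- **Cassettes:** white/blue ones at (275,158) and (370,166). The orange look-alike at (370,277) is ignored.

Next I'll take a close crop and measure.

```bash
cat > h.py <<'E'
from bench import bot
import cv2,numpy as np
np.set_printoptions(precision=4,suppress=True)
def ray(c,p):
    f=c["img"].shape[0]/2/np.tan(np.radians(c["fovy"])/2); T=c["world_from_camera"]
    d=T[:3,:3]@np.array([(p[0]-c["cx"])/f,-(p[1]-c["cy"])/f,-1]); return T[:3,3],d/np.linalg.norm(d)
def onz(c,p,z):
    o,d=ray(c,p); return o+d*(z-o[2])/d[2]
def tri(c1,p1,c2,p2):
    o1,d1=ray(c1,p1);o2,d2=ray(c2,p2)
    s=np.linalg.lstsq(np.c_[d1,-d2],o2-o1,rcond=None)[0]
    a,b=o1+s[0]*d1,o2+s[1]*d2; return (a+b)/2,np.linalg.norm(a-b)
def blobs(img,lo,hi,roi,amin=20):
    x0,y0,x1,y1=roi; m=cv2.inRange(cv2.cvtColor(img,cv2.COLOR_BGR2HSV),lo,hi)
    k=np.zeros_like(m);k[y0:y1,x0:x1]=m[y0:y1,x0:x1]
    return [q for q in cv2.findContours(k,cv2.RETR_EXTERNAL,cv2.CHAIN_APPROX_NONE)[0] if cv2.contourArea(q)>amin]
E
python3 - <<'E'
from h import *
t=bot.camera("top");s=bot.camera("side")
A=cv2.resize(t["img"][130:242,135:400],(795,336),interpolation=cv2.INTER_CUBIC)
B=cv2.resize(s["img"][150:300,230:460],None,fx=3,fy=3,interpolation=cv2.INTER_CUBIC)
cv2.imwrite("pics/ct.png",A);cv2.imwrite("pics/cs.png",B)
for n,c,roi in(("top",t,(140,136,396,238)),("side",s,(240,150,455,295))):
    for nm,lo,hi in(("yel",(20,190,120),(32,255,255)),("white",(0,0,200),(180,50,255)),("blue",(95,90,60),(130,255,255)),("tray",(90,0,0),(150,80,160))):
        for q in blobs(c["img"],lo,hi,roi):
            print(n,nm,np.array(cv2.minAreaRect(q)[0]),np.array(cv2.minAreaRect(q)[1]),round(cv2.minAreaRect(q)[2]),cv2.contourArea(q),cv2.boundingRect(q))
hs=cv2.cvtColor(t["img"],cv2.COLOR_BGR2HSV)
for p in [(331,158),(374,211),(328,212),(300,170),(272,150),(275,158),(278,167),(185,192),(201,204),(168,190)]: print(p,hs[p[1],p[0]])
E
```

```text
top yel [328. 212.] [20. 20.] 90 311.5 (318, 202, 21, 21)
top yel [373.5 210.5] [21. 21.] 90 337.5 (363, 200, 22, 22)
top yel [330. 158.] [20. 20.] 90 318.0 (320, 148, 21, 21)
top white [367.8538 163.6368] [26.2247 10.0042] 61 194.5 (359, 151, 20, 25)
top white [272.8 154.4] [21.5035  9.4868] 72 113.0 (266, 144, 15, 23)
top blue [374.2 174.9] [6.261  7.6026] 63 38.5 (370, 171, 9, 9)
top blue [277.5 168. ] [6.0083 7.9057] 72 38.5 (273, 165, 10, 8)
top tray [200.1242 188.1745] [30.2541 73.7331] 80 1985.0 (163, 168, 75, 41)
side yel [348.5 260.5] [19. 27.] 90 433.0 (335, 251, 28, 20)
side yel [324.  244.5] [17. 24.] 90 328.5 (312, 236, 25, 18)
side yel [380.9 218.7] [24.0416 15.8392] 8 300.5 (369, 211, 25, 17)
side yel [272.  236.5] [ 64. 111.] 0 3514.0 (240, 181, 65, 112)
side yel [258. 155.] [10. 36.] 90 256.5 (240, 150, 37, 11)
side white [403.2501 262.75  ] [12.7279 31.8198] 45 345.5 (388, 251, 31, 25)
side white [411.6471 212.0882] [30.0123  3.2585] 31 66.0 (399, 204, 27, 17)
side white [443.75 205.75] [4.9497 8.4853] 45 31.5 (440, 203, 8, 7)
side white [351.8677 203.2206] [ 8.1812 29.1574] 65 185.5 (338, 196, 29, 16)
side white [354.3 161.9] [ 5.0596 15.8114] 72 46.0 (346, 159, 17, 7)
side white [415.5 166.5] [33. 77.] 90 780.0 (377, 150, 78, 34)
side blue [396.5 269. ] [9.8419 4.4567] 22 32.0 (392, 266, 10, 7)
side tray [440.8962 218.1132] [18.8184 34.0654] 16 425.0 (430, 202, 23, 34)
side tray [293.6154 177.0769] [51.5871 19.4145] 34 726.5 (268, 163, 53, 29)
side tray [421.5 152. ] [ 4. 13.] 90 29.5 (415, 150, 14, 5)
side tray [399.5 154. ] [ 8. 27.] 90 140.5 (386, 150, 28, 9)
(331, 158) [ 25 202 233]
(374, 211) [ 25 202 230]
(328, 212) [ 26 202 236]
(300, 170) [ 19 100 232]
(272, 150) [ 50   4 217]
(275, 158) [126  87 205]
(278, 167) [105 184 218]
(185, 192) [ 0  7 35]
(201, 204) [ 16  84 121]
(168, 190) [107  13 133]
```

View pics/ct.png

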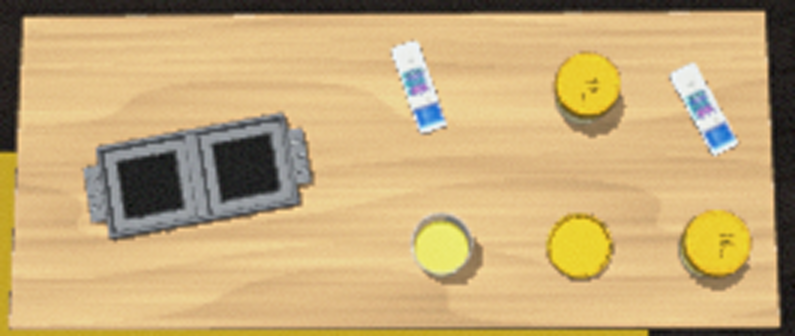

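View pics/cs.png

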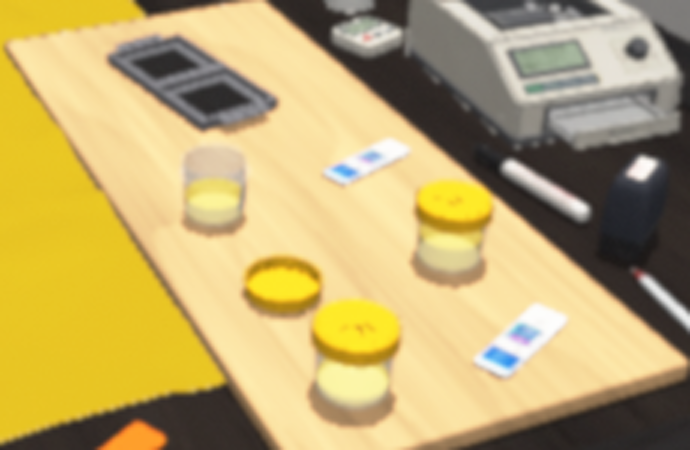

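```bash
cat > meas.py <<'E'
from h import *
def obj(c,roi,kind,amin=60):
    x0,y0,x1,y1=roi; hs=cv2.cvtColor(c["img"],cv2.COLOR_BGR2HSV)[y0:y1,x0:x1]
    H,S,V=cv2.split(hs)
    m=((H>=20)&(H<=32)&(S>170)&(V>110)) if kind=="yel" else (((H>40)|(S<55))&(V>20 if kind=="tray" else V>110))
    m=cv2.morphologyEx(m.astype(np.uint8),cv2.MORPH_CLOSE,np.ones((3,3)))
    q=max(cv2.findContours(m,cv2.RETR_EXTERNAL,cv2.CHAIN_APPROX_NONE)[0],key=cv2.contourArea)+np.array([x0,y0])
    f=np.zeros(c["img"].shape[:2],np.uint8);cv2.drawContours(f,[q],-1,1,-1)
    M=cv2.moments(f,True); return q.reshape(-1,2).astype(float),(M["m10"]/M["m00"],M["m01"]/M["m00"])
def rect(c,q,z):
    P=np.array([onz(c,p,z)[:2] for p in q]); ce,wh,a=cv2.minAreaRect((P*1000).astype(np.float32))
    b=cv2.boxPoints((ce,wh,a)); e=[b[1]-b[0],b[2]-b[1]]; e=max(e,key=np.linalg.norm)
    return np.array(ce)/1000,np.array(wh),np.arctan2(e[1],e[0])
E
python3 - <<'E'
from meas import *
t=bot.camera("top");s=bot.camera("side")
for n,kind,rt,rs,z in (("cup1","yel",(312,142,350,180),(362,205,400,232),.0715),("cup2","yel",(356,194,390,228),(330,247,368,284),.0715),
   ("lid","yel",(312,196,345,228),(308,232,340,256),.0265),
   ("cas1","c",(262,142,290,178),(335,193,370,214),.023),("cas2","c",(355,148,386,186),(384,248,422,278),.023),("tray","tray",(155,160,245,216),(262,158,326,196),.030)):
    qt,ct=obj(t,rt,kind);qs,cs=obj(s,rs,kind)
    print(n,"tri",*tri(t,ct,s,cs),"onz",onz(t,ct,z)[:2],onz(s,cs,z)[:2],"rectT",*rect(t,qt,z),"rectS",*rect(s,qs,z))
for p in [(142,136),(389,134),(394,237),(139,238)]: print("board",onz(t,p,.018))
E
```

```text
cup1 tri [ 0.6287 -0.1358  0.0721] 0.0016764040167733685 onz [ 0.6281 -0.1356] [ 0.6302 -0.1351] rectT [ 0.6281 -0.1358] [64.2285 63.0934] 1.5636863 rectS [ 0.6295 -0.1345] [82.094  61.8145] 0.9868621
cup2 tri [ 0.4653 -0.2599  0.0721] 0.0012223858807586382 onz [ 0.4648 -0.2598] [ 0.4663 -0.2592] rectT [ 0.4653 -0.26  ] [62.5439 64.9703] -0.80187637 rectS [ 0.4663 -0.2577] [78.5191 62.7187] 1.0467426
lid tri [ 0.4694 -0.1291  0.0292] 0.0007088627943771755 onz [ 0.4695 -0.1294] [ 0.4715 -0.1258] rectT [ 0.4699 -0.13  ] [63.3989 64.6939] -0.7945645 rectS [ 0.4726 -0.1253] [75.6843 61.8999] 1.1455117
cas1 tri [0.6412 0.0365 0.0242] 0.001003684878317169 onz [0.6411 0.0366] [0.6429 0.0383] rectT [0.6416 0.0367] [99.5523 31.3714] 0.3239681 rectS [0.6438 0.0391] [106.6388  37.9633] 0.30968973
cas2 tri [ 0.6158 -0.2636  0.0229] 0.0009092226101960558 onz [ 0.6154 -0.2634] [ 0.6163 -0.2637] rectT [ 0.6157 -0.2633] [99.9723 32.6132] 0.4589427 rectS [ 0.6179 -0.2622] [106.6289  33.5365] 0.47718698
tray tri [0.5478 0.2695 0.0242] 0.003014962064929926 onz [0.5451 0.2688] [0.545  0.2586] rectT [0.5454 0.2684] [100.0344 232.6511] -1.3892989 rectS [0.5444 0.2693] [104.056  233.0765] -1.3872085
board [0.7214 0.4646 0.018 ]
board [ 0.722  -0.3323  0.018 ]
board [ 0.3905 -0.3325  0.018 ]
board [0.3901 0.4587 0.018 ]
```

```bash
cat >> h.py <<'E'
TR=np.array([.5450,.2685]); TY=.182
ty=np.array([-np.sin(TY),np.cos(TY)])
BAY={"R":TR-.051*ty,"L":TR+.051*ty}
def R(a): return np.array([[np.cos(a),np.sin(a),0],[np.sin(a),-np.cos(a),0],[0,0,-1.]])
def best(p,a):  # of the two equal grasps, the one with less joint travel
    q0=bot.read_joints();c=[]
    for k in(a,a+np.pi,a-np.pi):
        q=bot.inverse_kinematics(p,R(k))
        if q is not None:c.append((np.abs(np.array(q)-q0).max(),k))
    return R(min(c)[1])
def over(xy,z,a):
    p=[*xy,z]; bot.goto(p,best(p,a))
def down(xy,z0,z1,step=.001,lim=2.5):
    f0=np.array(bot.read_ft_force()); z=z0
    while z>z1+1e-6:
        z=max(z-step,z1); bot.movel([*xy,z],vel=.04)
        d=bot.read_ft_force()[2]-f0[2]
        if abs(d)>lim: break
    return z,d
E
python3 - <<'E'
from h import *
xy=[.6287,-.1357]; a=TY+np.pi/2
over(xy,.16,a); print(bot.read_time_s(),bot.read_joints(),bot.read_position())
bot.movel([*xy,.095],vel=.15)
print(down(xy,.095,.057,.004))
for n in("top","side"):
    cv2.imwrite(f"pics/{n}1.png",bot.camera(n)["img"])
t=cv2.imread("pics/top1.png")[120:240,270:400];s=cv2.imread("pics/side1.png")[160:290,310:440]
cv2.imwrite("pics/v1.png",np.hstack([cv2.resize(i,(400,380),interpolation=3) for i in(t,s)]))
print(bot.read_time_s(),bot.read_gripper_width(),bot.read_ft_force())
E
```

```text
3.2 [ 0.0311  0.4728  0.2115 -0.0001 -1.3092  0.1521] [ 0.6289 -0.1348  0.1602]
(0.057, np.float64(-0.5576100472266775))
6.3833 0.08537606363877455 [ 0.9149  0.1897 -0.8947]
```

View pics/v1.png

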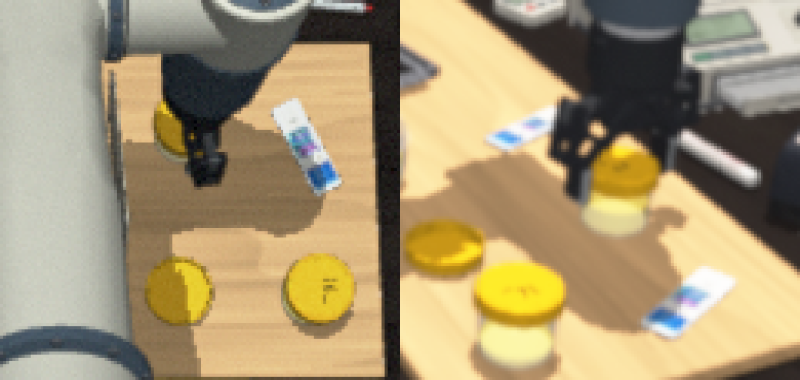

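The side half shows the two fingers either side of the yellow lid, at about (577,185) and (668,150), with the pads level with the lid. I'll close, lift and check the width.

Run:
```python
from h import *
bot.command_gripper(.055,30); print(bot.read_gripper_width(),bot.read_ft_force(),bot.read_position())
xy=bot.read_position()[:2]
bot.movel([*xy,.16],vel=.15); print(bot.read_gripper_width(),bot.read_ft_force())
cv2.imwrite("pics/side2.png",bot.camera("side")["img"][120:300,280:460].repeat(3,0).repeat(3,1)); print(bot.read_time_s())
```

```text
0.06432389436287536 [ 0.1746 -0.4545  2.7027] [ 0.6291 -0.1357  0.0575]
0.06465821215498632 [-0.599   0.0313 -0.5661]
7.5917
```

View pics/side2.png

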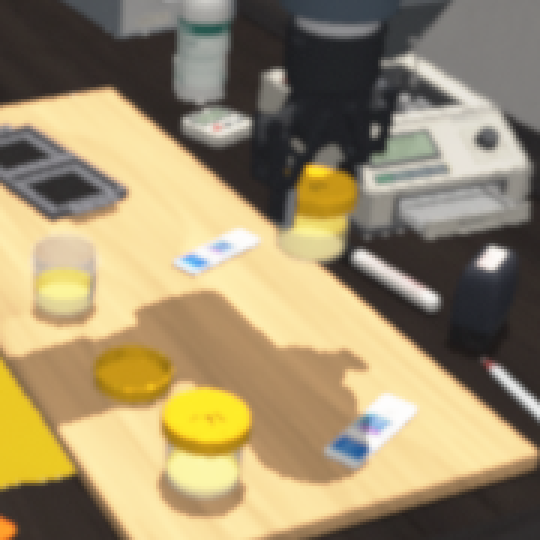

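The cup is held upright, clear of the board (lid at about (325,190) in the crop). I'll place it in the left bay.

```bash
cat >> h.py <<'E'
def place_cup(b):
    over(BAY[b],.16,TY+np.pi/2); bot.movel([*BAY[b],.085],vel=.12)
    r=down(BAY[b],.085,.066,.004),down(BAY[b],.066,.060,.001,1.5)
    print("place",r,bot.read_position(),bot.read_gripper_width())
    bot.command_gripper(.085); p=bot.read_position(); bot.movel([p[0],p[1],.16],vel=.15)
E
python3 - <<'E'
from h import *
place_cup("L"); print(bot.read_time_s())
xy=[.4657,-.2597]; over(xy,.16,TY+np.pi/2); bot.movel([*xy,.095],vel=.15)
print(down(xy,.095,.057,.004),bot.read_position())
t=bot.camera("top")["img"][140:250,145:400];s=bot.camera("side")["img"][140:300,230:410]
cv2.imwrite("pics/v3.png",np.vstack([cv2.resize(t,(660,285),interpolation=3),cv2.resize(s[:,:],(660,587),interpolation=3)[:300]]))
cv2.imwrite("pics/v3s.png",cv2.resize(s,(540,480),interpolation=3))
print(bot.read_time_s())
E
```

```text
place ((0.066, np.float64(-0.2688325284543635)), (0.062, np.float64(2.906346342691718))) [0.5359 0.3188 0.0625] 0.06488431949534935
13.4583
(0.057, np.float64(-0.6016771725177519)) [ 0.4656 -0.2597  0.0569]
18.7333
```

View pics/v3s.png

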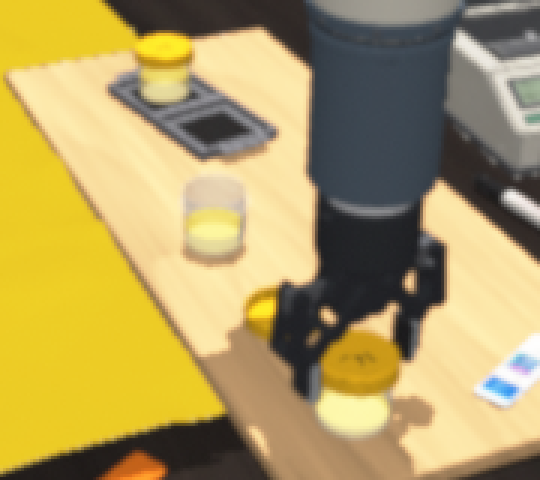

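Cup 1 stands upright in the far bay (165,70), and the fingers straddle cup 2 (lid at (358,365)). I'll grip it and place it in the right bay.

Run:
```python
from meas import *
bot.command_gripper(.055,30); print(bot.read_gripper_width())
p=bot.read_position(); bot.movel([p[0],p[1],.16],vel=.15); print(bot.read_gripper_width())
place_cup("R"); over([.6412,.0370],.16,.32); print(bot.read_time_s(),bot.read_position())
t=bot.camera("top");s=bot.camera("side")
cv2.imwrite("pics/v4.png",np.vstack([cv2.resize(t["img"][140:240,145:345],(600,300),interpolation=3),cv2.resize(s["img"][130:230,230:430],(600,300),interpolation=3)]))
for c in(t,s):
    for q in blobs(c["img"],(20,170,100),(32,255,255),(160,155,245,215) if c is t else (262,140,330,205),100):
        m=cv2.moments(q);ct=(m["m10"]/m["m00"],m["m01"]/m["m00"]);print(ct,onz(c,ct,.0765),m["m00"])
print(BAY)
```

```text
0.06475665885362472
0.06444745663077196
place ((0.066, np.float64(-0.13145957558928828)), (0.062, np.float64(4.040650064134065))) [0.5544 0.2185 0.0624] 0.06431063652025204
26.85 [0.6408 0.0374 0.1592]
(179.67866884888159, 188.16257501363884) [0.5354 0.3222 0.0765] 305.5
(300.81671701913393, 167.61127895266867) [0.5558 0.2223 0.0765] 165.5
(276.4, 153.3989898989899) [0.5234 0.3604 0.0765] 330.0
{'R': array([0.5542, 0.2183]), 'L': array([0.5358, 0.3187])}
```

View pics/v4.png

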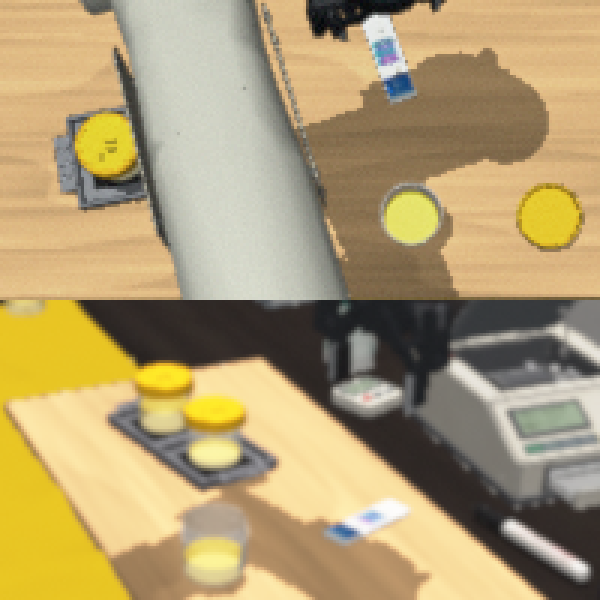

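Both cups stand upright, one in each bay (side half: lids at (163,380) and (215,412)). Now cassette 1.

```bash
cat >> h.py <<'E'
def pick_cas(xy,a):
    bot.command_gripper(.045); over(xy,.12,a); bot.movel([*xy,.05],vel=.12)
    z,f=down(xy,.05,.024,.001,1.5); zt=bot.read_position()[2]; print("touch",z,f,zt)
    bot.movel([*xy,zt+.0028],vel=.04)
    bot.command_gripper(.02,30); print("w",bot.read_gripper_width(),bot.read_ft_force(),bot.read_position())
    bot.movel([*xy,.05],vel=.1); bot.movel([*xy,.17],vel=.15); print("w",bot.read_gripper_width(),bot.read_time_s())
E
python3 - <<'E'
from h import *
pick_cas([.6413,.0369],.318)
t=bot.camera("top")["img"];s=bot.camera("side")["img"]
cv2.imwrite("pics/v5.png",np.hstack([cv2.resize(t[100:220,230:350],(400,400),interpolation=3),cv2.resize(s[110:230,300:420],(400,400),interpolation=3)]))
E
```

```text
touch 0.028999999999999984 5.787172354662627 0.029918527944321125
w 0.02987791686680048 [-0.1684 -0.2161  1.341 ] [0.6414 0.0369 0.0328]
w 0.02989788010246347 35.4917
```

View pics/v5.png

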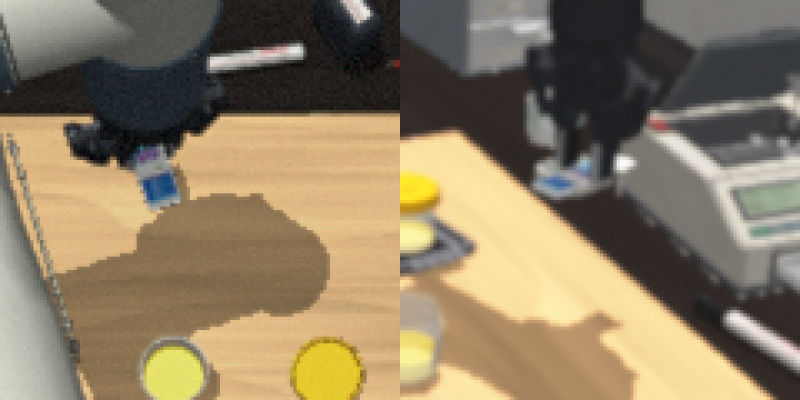

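The cassette is held level by its long edges (blue end at (160,190), and (560,180) in the side half). I'll move aside for a clear view of both lids before placing.

Run:
```python
from meas import *
over([.45,-.08],.2,.318)
t=bot.camera("top");s=bot.camera("side")
cv2.imwrite("pics/v6.png",np.hstack([cv2.resize(t["img"][145:235,145:265],(400,300),interpolation=3),cv2.resize(s["img"][130:220,250:370],(400,300),interpolation=3)]))
C={}
for n,c,roi in(("t",t,(160,155,245,215)),("s",s,(268,146,330,188))):
    C[n]=[]
    for q in blobs(c["img"],(20,170,100),(32,255,255),roi,100):
        f=np.zeros((420,560),np.uint8);cv2.drawContours(f,[q],-1,1,-1);m=cv2.moments(f,True)
        C[n].append((m["m10"]/m["m00"],m["m01"]/m["m00"])); 
    C[n].sort();print(n,C[n],[onz(c,p,.0765)[:2] for p in C[n]])
for a,b in zip(C["t"],C["s"]): print(tri(t,a,s,b))
qt,ct=obj(t,(155,160,245,216),"tray");print(bot.read_time_s())
```

```text
t [(180.7265415549598, 187.95710455764075), (209.1341463414634, 181.26829268292684)] [array([0.536 , 0.3191]), array([0.5562, 0.2334])]
s [(281.0144927536232, 155.11231884057972)] [array([0.5328, 0.3405])]
(array([0.5292, 0.3177, 0.087 ]), np.float64(0.00916327632323696))
36.5917
```

View pics/v6.png

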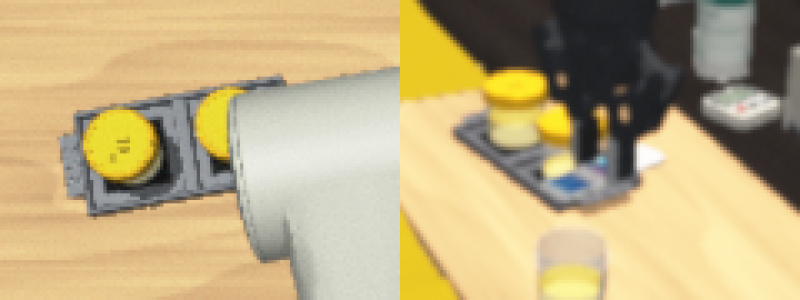

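```bash
cat >> h.py <<'E'
def place_cas(xy):
    over(xy,.15,TY); bot.movel([*xy,.106],vel=.1); bot.wait(.2)
    print("place",down(xy,.106,.097,.001,1.2),bot.read_position())
    bot.command_gripper(.045); p=bot.read_position(); bot.movel([p[0],p[1],.17],vel=.12)
E
python3 - <<'E'
from meas import *
place_cas([.536,.319]); over([.55,-.2],.17,.46); print(bot.read_time_s())
t=bot.camera("top");s=bot.camera("side")
cv2.imwrite("pics/v7.png",np.hstack([cv2.resize(t["img"][145:235,145:265],(400,300),interpolation=3),cv2.resize(s["img"][130:220,250:370],(400,300),interpolation=3)]))
for n,c,roi in(("t",t,(196,160,240,205)),("s",s,(285,155,320,185))):
    H,S,V=cv2.split(cv2.cvtColor(c["img"],cv2.COLOR_BGR2HSV))
    for q in blobs(c["img"],(18,170,90),(32,255,255),roi,50):
        m=cv2.moments(q);p=(m["m10"]/m["m00"],m["m01"]/m["m00"]);print(n,p,cv2.boundingRect(q),m["m00"],onz(c,p,.0765))
for c,roi in((t,(165,160,196,215)),):
    for q in blobs(c["img"],(0,0,170),(180,60,255),roi,20)+blobs(c["img"],(90,90,60),(150,255,255),roi,5): print(rect(c,q.reshape(-1,2),.090))
E
```

```text
place (0.102, np.float64(1.6691454441281062)) [0.536  0.3189 0.1019]
42.8
t (214.18936066373837, 181.77354807223034) (204, 171, 22, 23) 341.5 [0.5546 0.218  0.0765]
s (300.7588652482269, 167.60891590678824) (291, 162, 20, 12) 164.5 [0.5556 0.2224 0.0765]
(array([0.5474, 0.3206]), array([78.5766, 31.0492]), np.float32(0.1911449))
(array([0.5042, 0.3123]), array([19.918 , 25.0337]), np.float32(-1.3447367))
(array([0.5424, 0.3228]), array([18.3845, 15.0362]), np.float32(0.03340793))
```

View pics/v7.png

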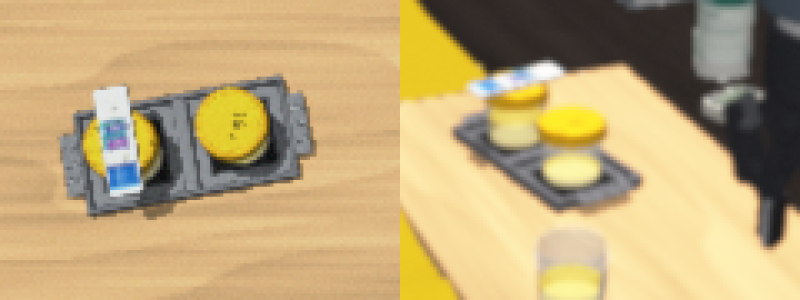

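Cassette 1 lies across the left lid (centred near (118,140) in the crop). Next I'll pick cassette 2 and compute how well cassette 1 is centred.

```bash
cat >> meas.py <<'E'
def cas_on(c,roi,z=.090):
    x0,y0,x1,y1=roi;H,S,V=cv2.split(cv2.cvtColor(c["img"],cv2.COLOR_BGR2HSV)[y0:y1,x0:x1])
    m=(((V>170)&(S<70))|((H>90)&(H<160)&(S>70)&(V>100))).astype(np.uint8)
    m=cv2.morphologyEx(m,cv2.MORPH_CLOSE,np.ones((3,3)))
    q=max(cv2.findContours(m,cv2.RETR_EXTERNAL,cv2.CHAIN_APPROX_NONE)[0],key=cv2.contourArea).reshape(-1,2)+[x0,y0]
    return rect(c,q,z)
E
python3 - <<'E'
from meas import *
t=bot.camera("top");s=bot.camera("side");print(cas_on(t,(165,160,200,215)),cas_on(s,(268,140,302,165)))
pick_cas([.6157,-.2634],.464)
E
```

```text
(array([0.5373, 0.3187]), array([100.1658,  31.4892]), np.float32(0.1828253)) (array([0.5372, 0.32  ]), array([107.4037,  42.2103]), np.float32(0.20210712))
touch 0.047 1.8373115197699192 0.04686215196729473
w 0.02005137522346825 [ 0.6025  0.1055 -0.733 ] [ 0.6157 -0.2634  0.0496]
w 0.01988135881228528 47.0167
```

Cassette 1 is within about 1.5 mm of the lid centre, at yaw 0.183. The second pick stopped early on a force transient and closed in the air above the cassette. I'll retry with a settle pause and a higher touch threshold.

```bash
sed -i 's/z,f=down(xy,.05,.024,.001,1.5)/bot.wait(.4); z,f=down(xy,.042,.024,.001,3.5)/; s/bot.movel(\[\*xy,.05\],vel=.12)$/bot.movel([*xy,.042],vel=.1)/; s/"place",down(xy,.106,.097,.001,1.2)/"place",down(xy,.106,.0975,.001,2.2)/; s/bot.wait(.2)/bot.wait(.4)/' h.py; grep -n "wait\|,.042" h.py
python3 - <<'E'
from meas import *
pick_cas([.6157,-.2634],.464)
s=bot.camera("side")["img"];cv2.imwrite("pics/v8.png",cv2.resize(s[150:300,340:490],(450,450),interpolation=3))
E
```

```text
42:    bot.command_gripper(.045); over(xy,.12,a); bot.movel([*xy,.042],vel=.1)
43:    bot.wait(.4); z,f=down(xy,.042,.024,.001,3.5); zt=bot.read_position()[2]; print("touch",z,f,zt)
48:    over(xy,.15,TY); bot.movel([*xy,.106],vel=.1); bot.wait(.4)
touch 0.02899999999999999 4.60002732584299 0.029928179485042117
w 0.029760407496566867 [0.707  0.1109 2.0349] [ 0.6158 -0.2635  0.0327]
w 0.02945269256980451 54.0833
```

View pics/v8.png

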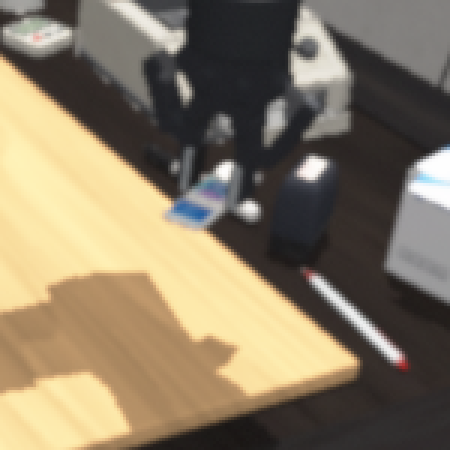

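Cassette 2 is held level (blue end at (190,212)). I'll place it on the right lid.

Run:
```python
from meas import *
place_cas([.5545,.2181]); over([.45,-.1],.25,.3); print(bot.read_time_s(),bot.read_position())
over([.40,-.25],.25,.3); bot.wait(.3)
t=bot.camera("top");s=bot.camera("side")
cv2.imwrite("pics/v9.png",np.vstack([cv2.resize(t["img"][135:245,140:400],(780,330),interpolation=3),cv2.resize(s["img"][135:225,250:460],(630,270),interpolation=3).repeat(1,1)[:, :780] if 0 else cv2.copyMakeBorder(cv2.resize(s["img"][135:225,250:460],(630,270),interpolation=3),0,0,0,150,0)]))
print(cas_on(t,(165,160,200,215)),cas_on(t,(200,155,236,208)),cas_on(s,(268,140,300,160)),cas_on(s,(284,150,320,180)))
for n,z,r in(("opencup",.018,None),("lid",.0265,(312,196,345,228))):
    if r: q,c=obj(t,r,"yel");print(n,onz(t,c,z))
print(bot.read_time_s())
```

```text
place (0.09899999999999999, np.float64(4.8745551410935395)) [0.5547 0.2181 0.0997]
60.9833 [ 0.4503 -0.0994  0.2495]
(array([0.5373, 0.3187]), array([100.1658,  31.4892]), np.float32(0.1828253)) (array([0.5554, 0.2175]), array([99.6624, 30.6695]), np.float32(0.19624755)) (array([0.5357, 0.3169]), array([112.119 ,  46.0007]), np.float32(0.22453824)) (array([0.5282, 0.2128]), array([50.3999, 42.9948]), np.float32(0.048464444))
lid [ 0.4715 -0.096   0.0265]
62.0583
```

View pics/v9.png

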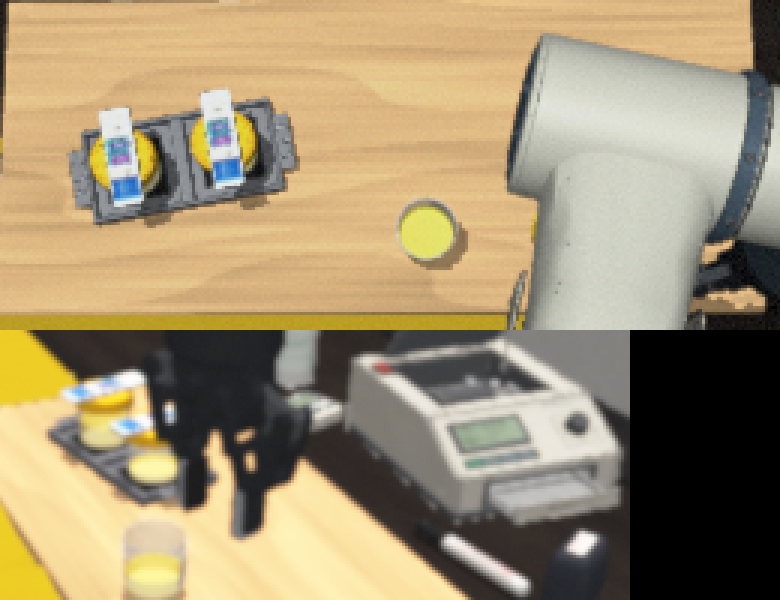

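Both cassettes lie crosswise and centred on the lids (about (122,157) and (221,140) in the top half). The loose-lid number is off only because the arm hides part of it here. I'm handing in.

Run:
```python
from h import *
bot.job_done(); print("done")
```

```text
the job is handed in; nothing more can be done
done
```

The job is handed in at about 62 s of the 109 s allowed. Both closed cups stand upright in the tray, one in each bay, and only after that was a cassette laid across each lid.

**Last checks:**
- **Cassettes:** in the top view their centres lie within about 1.5 mm of the lid centres. Their yaws are 0.183 and 0.196 rad, against 0.182 for crosswise to the tray.
- **Cups:** the pictures showed both upright at every stage.
- **Open cup:** it stands where it was.

**What went wrong or disagreed:**
- The first try at cassette 2 stopped early on a false touch and closed in the air above it. The retry gripped it.
- Cassette 1 was let go about 2 mm above the lid, again because of an early touch signal. It still landed centred and flat.
- In the last pictures the arm hid part of the second cassette in the side view and most of the loose lid in the top view. Those two readings were therefore not valid: the loose lid came out about 33 mm off. The arm never went near it while low, and the last clear picture showed it in its place.

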